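# Finish the tightening pass on a weld fixture

### The job

Carry on tightening the round weld fixture's ring of four knobs in star order. The neighbouring pair is already done for this pass: turn the red knob clockwise until its bar lines up with the black line on the plate, then do the same with the black knob diagonally across from it. It is only a little turn this pass, so do not go clearly past the lines.

Things in the scene. Friction and masses are not known exactly. Their poses are not given: they have to be found in the camera images.
- fixture: Fixed round weld fixture, 270 mm across, plate top at 26 mm, pipe stub in the middle 40 mm high. Origin: centre of its underside on the table, z up. Four bar knobs on a ring of 75 mm radius: red at (75, 0) mm, the one across at (-75, 0), both loose; the neighbours at (0, 75) and (0, -75) are tight and do not turn. A black radial line on the plate meets both ends of each bar's final position.
- knob_red (a joint): Red knob's angle (rad). 0: bar on its line, along the fixture's x axis; negative: bar still that far anticlockwise seen from above; grows clockwise. Starts -1.25 to -0.75, stops at -1.6 and 1.2. Friction 0.1 N m, stays where left. Upright flat bar 50 mm long, 14 mm thick, sides from 49 to 85 mm above the table, white stripe on top; under it a fixed collar 28 mm across, top at 45 mm.
- knob_across (a joint): Angle (rad) of the black knob diagonally across from the red one, at (-75, 0) mm in the fixture's frame: 0 with its bar on its line (along the fixture's x axis), negative while loose, growing clockwise seen from above. Same shape, sizes, start range, friction and stops as the red knob.

How it is judged (in metres and radians):
On the way, in this order (a step that is already met when the one before it is completed fails the run):
1. the red knob is on its line (within 15 degrees) while the knob across is still loose (value of joint knob_red between -0.262 and 0.262 rad and value of joint knob_across below -0.5 rad), for 0.2 s.
2. then the knob across is on its line (within 15 degrees) (value of joint knob_across between -0.262 and 0.262 rad), for 0.2 s.
At the end, for the whole second after the job is handed in: The red knob and the knob diagonally across from it both stand with their bars within 15 degrees of their black lines, the red one having been done first (all of step 2 and value of joint knob_red between -0.262 and 0.262 rad); the robot touches nothing.
It fails at once if a knob is turned more than 25 degrees past its line (value of joint any of knob_red, knob_across above 0.436 rad).
It also fails if it takes over 38 s, if anything falls off the work surface, if the arm or the gripper's body presses on something with over 40 N, if the wrist force passes 120 N, or if a joint passes its speed limit or range.

### The arm

A 6-joint arm with a two-finger parallel gripper is mounted at the origin on the work surface. World frame = base frame: x ahead of the robot, y to its left, z up, the work surface at z = 0. Lengths are in mm, angles in rad, forces in N, time in s.
With the tool pointing down it reaches from about 350 to 975 mm from the base axis. Payload 7.1 kg.
Tool frame: the origin (TCP) lies between the finger pads; the fingertips stand 19 mm ahead of it and the grasp point (between the pads) is the TCP; y points along the fingers, z is the direction in which the jaws open and shut, and the axes are right-handed (so a half turn about y gives the same grasp; the last joint's range is limited). The gripper opens to 88 mm and grips with 3 to 60 N. Pads are 20 mm wide; open, the fingers measure 115 mm over their backs; the gripper's body (75 mm by 178 mm) begins 61 mm behind the grasp point.
Start: joints at [1.271, 0.423, 1.63, -0, 1.089, -0.019], TCP at [173.171, 600.514, 241.675] pointing down, gripper open.
Joint ranges: [-3, 3], [-0.9, 2.11], [0.09, 2.58], [-1.31, 4.45], [0.11, 2.69], [-2.54, 2.54]. Speed limits (rad/s): [2.39, 2.39, 3.01, 3.14, 3.14, 3.14].

### API

Orientations are given as a rotation vector (axis times angle).
In Python, from workcell import ctrl gives the robot as it stands.
- The arm moves only by the tool servo_tool, never from a script. Its argument "moves" is text: rows parted by semicolons, each of 6 numbers parted by spaces: the shift along the world's x, y, z in m, then the turn, a rotation vector about the world's x, y, z in degrees. A call has 1 to 8 rows; each row is the pose to reach, as a shift and turn from the pose commanded when the call began; what a row does not reach only later rows make up. A row lasts 1/8 s, in which the tool goes at most 62.5 mm and 10.7 degrees, less where a joint would pass 70% of its speed; a pose out of reach is approached as far as the arm can. A call with a gripper value outside its range is refused whole. "hand" is the closure in counts, from 0 (fully open) to 255 (shut), set as the call begins (left out, the last holds). The fingers move at their own pace and stop on an object; the grip force is fixed at half the most. Time passes only in rows, so rows that repeat a pose let the fingers close. It gives the time, the measured TCP pose, the force and the opening at its end, in the units of the state.
- ctrl.get_obs(): the state, without advancing time (a new reading comes with each control period).
- ctrl.get_image(name): name is "scene" or "side" or "wrist"; returns a dict with "pixels" (384x512x3 uint8, red, green, blue), "depth" (384x512 float32, mm along the optical axis (not along the pixel's ray), 0 where there is no reading), "vertical_fov" (degrees; the focal length in pixels is half the picture's height over the tangent of half this angle, whatever the lens; pixels are square), "cx", "cy" (the principal point, pixels), "xyz" and "attitude" of the camera in the world; the wrist camera has in their place "T_tool_cam" (4x4, takes a point from camera to tool coordinates, whose origin is the TCP and whose axes are the tool frame's). Camera axes: x right, y up, looking along -z (the intrinsics and any distortion apply to the point x, -y, -z); pixel columns grow to the right and rows downward; lengths in mm; the calibration is good to about 2 mm. A picture is of the moment at which its call begins: read the wrist's pose just before it.
- ctrl.close_job(): hands the job in, once; it reports no verdict.
The state is a dict: "t": time; "qpos": joint angles; "qvel": joint speeds; "joint_torque": joint torques, N m; "ee_pos": TCP position; "orientation": TCP orientation; "ft_force": force on the tool from outside, world axes, zero at the start; "moment": the same for the moment, N m; "width": finger opening in mm.
Only numpy, scipy, OpenCV 4.12 (cv2) and the standard library are available. Lean on these libraries where they do the work, as an engineer would, in place of code of your own. Each camera call takes 0.05 s, during which the arm holds its last target.

## Working session

There is one attempt and no reset: what is moved stays moved. The work goes in short steps, Python scripts to look and compute and a tool call to move; the robot and the scene stay as the last step left them, time stands still between calls to the robot, and variables do not carry over. Pictures are saved under pics/ and viewed, and the job is handed in when it is done.

Besides the shell and the picture viewer there is one more tool, called after "Request:" as name(argument=value, ...) on one line, values as JSON. servo_tool: Moves the arm, as the interface text tells. Its arguments: {"type":"object","properties":{"moves":{"type":"string"},"hand":{"type":"number"}},"required":["moves"]}

```bash
mkdir -p pics; ls; python3 - <<'E'
from workcell import ctrl
import cv2,pickle
o=ctrl.get_obs();print(o)
for n in("scene","side","wrist"):
    im=ctrl.get_image(n);pickle.dump((o,im),open(f"pics/{n}0.pkl","wb"))
    cv2.imwrite(f"pics/{n}0.png",im["pixels"][:,:,::-1]);print(n,{k:v for k,v in im.items() if k not in("pixels","depth")})
E
```

```text
pics
{'t': 0.0, 'qpos': array([ 1.27101092e+00,  4.23850048e-01,  1.63063763e+00, -2.87495925e-06,
        1.08858953e+00, -1.90083216e-02]), 'qvel': array([-0.00013529,  0.00078574, -0.00014196, -0.00137308,  0.00272667,
       -0.00174876]), 'joint_torque': array([-2.25233656e-03, -5.44630373e+01, -2.73664963e+01,  6.42812415e-02,
        2.26934039e-02, -1.04188605e-04]), 'ee_pos': array([173.02307525, 600.05542963, 240.91649385]), 'orientation': array([-1.56100536,  0.22061779, -0.22025055]), 'ft_force': array([-0.66810973, -0.0334924 , -0.51039339]), 'moment': array([-7.66944445e-05, -6.75770744e-03, -4.54950098e-03]), 'width': 87.97053793941367}
scene {'vertical_fov': 44.68643423470235, 'cx': 250.30277814881185, 'cy': 196.46482713385498, 'xyz': array([1054.10334028,  147.67494906,  503.60041714]), 'attitude': array([0.60689381, 0.73806822, 1.62729246])}
side {'vertical_fov': 56.08401809875624, 'cx': 255.97011223925344, 'cy': 187.32758118305944, 'xyz': array([301.15203776, 393.51930317, 549.14769758]), 'attitude': array([ 0.31741395, -0.84120726, -2.34479095])}
wrist {'vertical_fov': 70.2494079621333, 'cx': 257.2016225864816, 'cy': 193.2183693021119, 'T_tool_cam': array([[ 3.36845430e-04, -9.53584350e-01, -3.01125845e-01,
        -8.26081177e+01],
       [-2.65921122e-04,  3.01125766e-01, -9.53584397e-01,
        -1.42347726e+02],
       [ 9.99999908e-01,  4.01286269e-04, -1.52145382e-04,
        -3.85414774e-01],
       [ 0.00000000e+00,  0.00000000e+00,  0.00000000e+00,
         1.00000000e+00]])}
```

View pics/scene0.png

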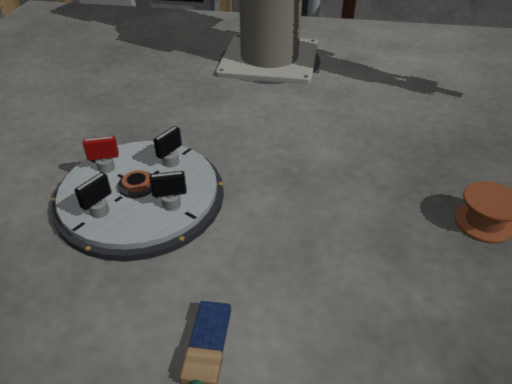

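View pics/side0.png

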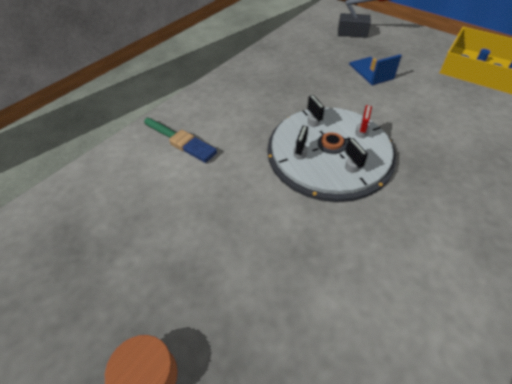

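View pics/wrist0.png

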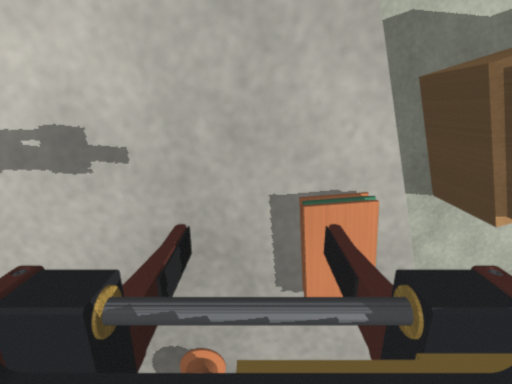

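```bash
cat > h.py <<'E'
import numpy as np,cv2,pickle
from scipy.spatial.transform import Rotation as R
def load(n): return pickle.load(open(f"pics/{n}.pkl","rb"))
def pose(o,im):
    if "T_tool_cam" in im:
        T=np.eye(4);T[:3,:3]=R.from_rotvec(o["orientation"]).as_matrix();T[:3,3]=o["ee_pos"];T=T@im["T_tool_cam"]
        return T[:3,:3],T[:3,3]
    return R.from_rotvec(im["attitude"]).as_matrix(),np.array(im["xyz"])
def f(im): return 192/np.tan(np.radians(im["vertical_fov"]/2))
def cloud(o,im):
    M,p=pose(o,im);d=im["depth"];v,u=np.mgrid[:384,:512];k=f(im)
    c=np.stack([(u-im["cx"])/k*d,-(v-im["cy"])/k*d,-d],-1)
    P=c@M.T+p;P[d<=0]=np.nan;return P
def atz(o,im,u,v,z):
    M,p=pose(o,im);k=f(im);r=M@np.array([(u-im["cx"])/k,-(v-im["cy"])/k,-1]);return p+r*(z-p[2])/r[2]
def proj(o,im,X):
    M,p=pose(o,im);c=(np.atleast_2d(X)-p)@M;k=f(im);return np.c_[im["cx"]+k*c[:,0]/-c[:,2],im["cy"]-k*c[:,1]/-c[:,2]]
def crop(n,x0,y0,x1,y1,s,out):
    o,im=load(n);cv2.imwrite(out,cv2.resize(im["pixels"][y0:y1,x0:x1,::-1],None,fx=s,fy=s,interpolation=cv2.INTER_CUBIC))
E
python3 - <<'E'
from h import *
for n,b in(("scene0",(40,120,235,260)),("side0",(255,85,410,210))):
    o,im=load(n);P=cloud(o,im);x0,y0,x1,y1=b
    Q=P[y0:y1,x0:x1].reshape(-1,3);C=im["pixels"][y0:y1,x0:x1].reshape(-1,3).astype(int)
    print(n,np.isnan(Q[:,0]).mean(), np.histogram(Q[:,2],bins=np.arange(-10,100,5)))
    plate=Q[(abs(Q[:,2]-26)<5)]
    h=cv2.convexHull(plate[:,:2].astype(np.float32));print(cv2.minEnclosingCircle(h))
    red=(C[:,0]>110)&(C[:,1]<50)&(C[:,2]<60)&(Q[:,2]>50);r=Q[red];print("red",len(r),r.mean(0))
    hi=(Q[:,2]>80)&(Q[:,2]<92)
    print(cv2.kmeans(Q[hi].astype(np.float32),4,None,(3,100,.1),5,2)[2])
crop("scene0",40,125,235,255,4,"pics/s_c.png");crop("side0",260,88,405,205,5,"pics/d_c.png")
E
```

```text
scene0 0.003406593406593407 (array([    0,   402, 10158,   376,   884,  1314,   384,  9038,   433,
         267,   596,   327,   191,   338,   347,   349,   352,   363,
         405,   683,     0]), array([-10,  -5,   0,   5,  10,  15,  20,  25,  30,  35,  40,  45,  50,
        55,  60,  65,  70,  75,  80,  85,  90,  95]))
((531.06103515625, -129.80068969726562), 125.65838623046875)
red 75 [ 500.90319457 -195.03725208   85.75621662]
[[ 600.7545   -163.40784    85.07993 ]
 [ 567.5842    -62.517395   85.13586 ]
 [ 467.88092   -95.661064   85.10925 ]
 [ 499.76447  -195.79002    84.97763 ]]
side0 0.0042322580645161294 (array([   3, 9136,  563,  205, 1036,  196, 4540, 1646,  242,  343,  178,
         31,  101,  113,  108,  116,  120,  117,  478,   21,    0]), array([-10,  -5,   0,   5,  10,  15,  20,  25,  30,  35,  40,  45,  50,
        55,  60,  65,  70,  75,  80,  85,  90,  95]))
((531.7353515625, -130.4251251220703), 125.72648620605469)
red 55 [ 489.90128545 -174.35826047   69.76857702]
[[ 564.70593  -61.08944   83.22461]
 [ 497.55112 -194.99986   82.90269]
 [ 597.8491  -161.70512   82.91447]
 [ 464.4498   -93.98956   82.93649]]
```

```bash
ls pics
```

```text
d_c.png
s_c.png
scene0.pkl
scene0.png
side0.pkl
side0.png
wrist0.pkl
wrist0.png
```

View pics/s_c.png

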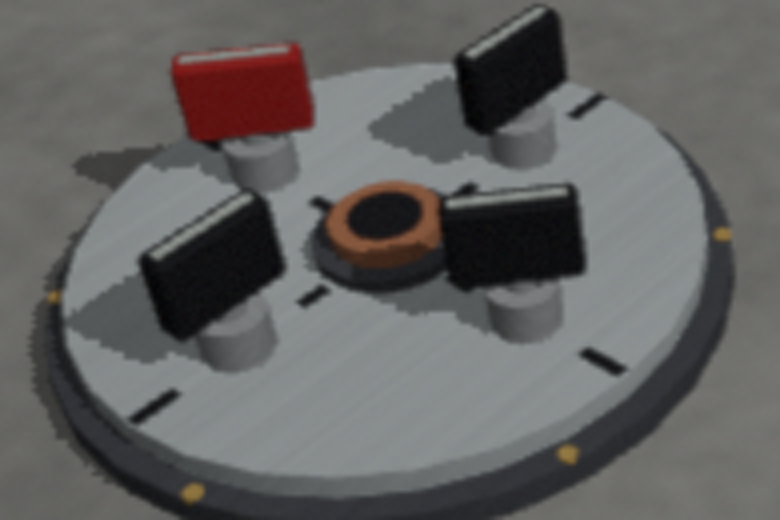

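View pics/d_c.png

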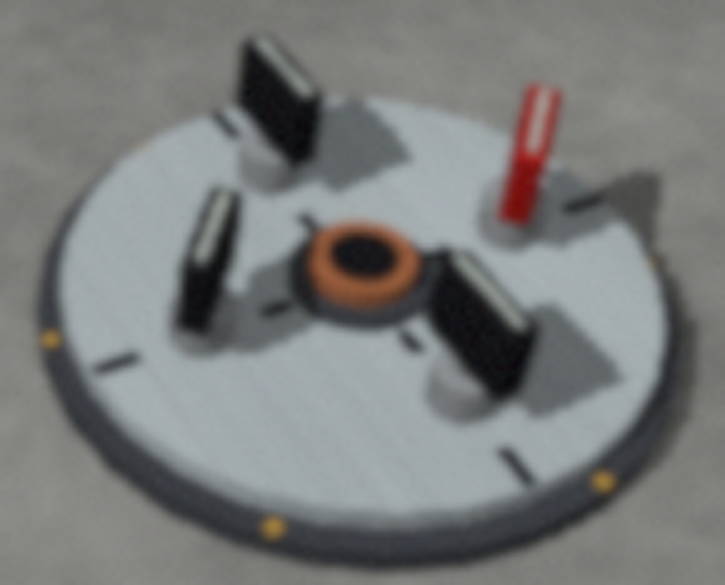

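```bash
python3 - <<'E'
from h import *
# bar top line direction per knob
for n,b in(("scene0",(40,120,235,260)),("side0",(255,85,410,210))):
    o,im=load(n);P=cloud(o,im);x0,y0,x1,y1=b
    Q=P[y0:y1,x0:x1].reshape(-1,3)
    cs={}
    hi=Q[(Q[:,2]>80)&(Q[:,2]<92)].astype(np.float32)
    _,l,c=cv2.kmeans(hi,4,None,(3,100,.1),5,2)
    for i in range(4):
        q=hi[l[:,0]==i];r=cv2.minAreaRect(q[:,:2])
        w=cv2.fitLine(q[:,:2],2,0,.01,.01).ravel()
        print(n,c[i].round(1),[np.round(x,1) for x in r],np.degrees(np.arctan2(w[1],w[0])).round(1),len(q))
    m=c.mean(0);print("centre",m)
E
```

```text
Traceback (most recent call last):
cv2.error: OpenCV(4.12.0) /io/opencv/modules/imgproc/src/convhull.cpp:143: error: (-215:Assertion failed) total >= 0 && (depth == CV_32F || depth == CV_32S) in function 'convexHull'
```

```bash
python3 - <<'E'
from h import *
for n,b in(("scene0",(40,120,235,260)),("side0",(255,85,410,210))):
    o,im=load(n);P=cloud(o,im);x0,y0,x1,y1=b
    Q=P[y0:y1,x0:x1].reshape(-1,3)
    zz=83.5 if n[1]=='c' else 81.5
    hi=Q[(Q[:,2]>zz)&(Q[:,2]<92)].astype(np.float32)
    _,l,c=cv2.kmeans(hi,4,None,(3,100,.1),5,2)
    for i in range(4):
        q=np.ascontiguousarray(hi[l[:,0]==i][:,:2]);r=cv2.minAreaRect(q)
        w=cv2.fitLine(q,2,0,.01,.01).ravel()
        print(n,c[i].round(1),[np.round(x,1) for x in r],np.degrees(np.arctan2(w[1],w[0])).round(1),len(q))
    m=c.mean(0);print("centre",m)
E
```

```text
scene0 [566.7 -63.   86.1] [array([565.3, -63.4]), array([17. , 48.6]), np.float64(21.1)] -69.9 232
scene0 [ 600. -164.   86.] [array([ 598.5, -164.6]), array([15.3, 49.9]), np.float64(62.8)] -27.3 247
scene0 [466.7 -96.   86.1] [array([464.9, -96.6]), array([15. , 49.4]), np.float64(64.2)] -28.0 174
scene0 [ 499.2 -196.7   86.2] [array([ 498.1, -197. ]), array([15.6, 47.9]), np.float64(18.4)] -69.5 179
centre [ 533.14124 -129.92152   86.10005]
side0 [464.4 -94.7  83.3] [array([465.2, -96.1]), array([14.6, 48.7]), np.float64(62.2)] -26.3 133
side0 [ 598.  -162.5   83.3] [array([ 598.6, -163.3]), array([13.4, 47.7]), np.float64(62.9)] -27.2 90
side0 [ 498.  -195.4   83.3] [array([ 498. , -195.8]), array([12.8, 49.9]), np.float64(20.5)] -69.6 93
side0 [565.2 -61.4  83.5] [array([565.5, -61.4]), array([13.4, 49.1]), np.float64(21.0)] -70.9 116
centre [ 531.3915  -128.4925    83.34393]
```

```bash
python3 - <<'E'
from h import *
o,im=load("wrist0");M=R.from_rotvec(o["orientation"]).as_matrix();print(M.round(4))
print("jaw az",np.degrees(np.arctan2(M[1,2],M[0,2])),"q1",np.degrees(o["qpos"][0]))
E
```

```text
[[ 9.608e-01 -4.000e-04  2.771e-01]
 [-2.771e-01 -1.400e-03  9.608e-01]
 [-0.000e+00 -1.000e+00 -1.500e-03]]
jaw az 73.9127354592541 q1 72.82356126797013
```

Request:
servo_tool(moves="0.029 -0.054 0 0 0 -6; 0.058 -0.108 0 0 0 -12; 0.087 -0.162 0 0 0 -18; 0.116 -0.216 0 0 0 -24; 0.145 -0.270 0 0 0 -30; 0.174 -0.324 0 0 0 -36; 0.203 -0.378 0 0 0 -42; 0.232 -0.432 0 0 0 -48", hand=100)

```text
t: 1.15
ee_pos: [405.8, 166.7, 241.8]
orientation: [-1.388, 0.872, -0.873]
ft_force: [1.1, -0.1, -0.8]
width: 53.6
```

Request:
servo_tool(moves="0.014 -0.055 0 0 0 -1; 0.028 -0.110 0 0 0 -2; 0.042 -0.165 0 0 0 -3; 0.056 -0.220 0 0 0 -4; 0.070 -0.275 0 0 0 -5; 0.082 -0.325 -0.01 0 0 -5.6; 0.093 -0.365 -0.02 0 0 -5.6; 0.093 -0.365 -0.02 0 0 -5.6")

```text
t: 2.15
ee_pos: [498.1, -198.6, 220.7]
orientation: [-1.356, 0.948, -0.946]
ft_force: [-0.6, -0.5, -0.4]
width: 53.6
```

```bash
cat > look.py <<'E'
import sys;from h import *
from workcell import ctrl
n=sys.argv[1]
for c in sys.argv[2:]:
    o=ctrl.get_obs();im=ctrl.get_image(c);pickle.dump((o,im),open(f"pics/{c}{n}.pkl","wb"))
    cv2.imwrite(f"pics/{c}{n}.png",im["pixels"][:,:,::-1])
M=R.from_rotvec(o["orientation"]).as_matrix();print(o["t"],o["ee_pos"],"az",np.degrees(np.arctan2(M[1,2],M[0,2])),"q",o["qpos"].round(2),o["ft_force"].round(1))
E
cat > bars.py <<'E'
import sys;from h import *
o,im=load(sys.argv[1]);P=cloud(o,im);Q=P.reshape(-1,3)
zt=float(sys.argv[2]) if len(sys.argv)>2 else 82.5
K={"red":(498,-196.5),"across":(565.3,-62.8),"n1":(465,-96.3),"n2":(598.5,-164)}
for k,c in K.items():
    s=(abs(Q[:,2]-85)<85-zt)&(np.hypot(Q[:,0]-c[0],Q[:,1]-c[1])<33)
    q=np.ascontiguousarray(Q[s][:,:2].astype(np.float32))
    if len(q)<20: print(k,len(q));continue
    r=cv2.minAreaRect(q);w=cv2.fitLine(q,2,0,.01,.01).ravel();print(k,len(q),[np.round(x,1) for x in r],"line",np.degrees(np.arctan2(w[1],w[0])).round(1)%180,"z",Q[s][:,2].mean().round(1))
E
python3 look.py 1 wrist; python3 bars.py wrist1
```

```text
2.15 [ 498.14182863 -198.64644458  220.73189968] az 20.12391837993755 q [-0.4   0.32  1.84 -0.    0.98 -0.75] [-0.6 -0.5 -0.4]
red 527 [array([ 498.2, -199.2]), array([13. , 49.3]), np.float64(20.5)] line 110.9 z 84.4
across 716 [array([566.2, -65.9]), array([13.6, 48.4]), np.float64(19.7)] line 109.5 z 84.4
n1 739 [array([466.1, -99. ]), array([13.8, 49. ]), np.float64(62.4)] line 153.0 z 84.4
n2 509 [array([ 599.1, -166.7]), array([13.4, 49.5]), np.float64(62.9)] line 153.0 z 84.4
```

View pics/wrist1.png

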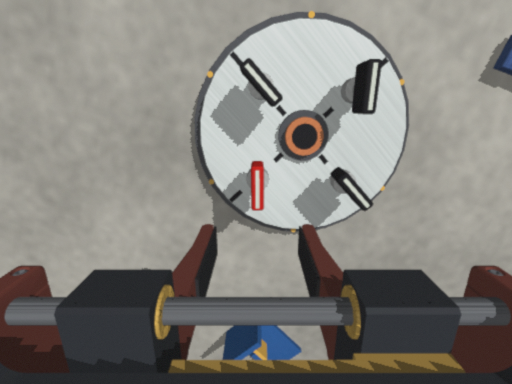

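Request:
servo_tool(moves="0 0.001 -0.05 0 0 0; 0 0.001 -0.10 0 0 0; 0 0.001 -0.13 0 0 0; 0 0.001 -0.149 0 0 0; 0 0.001 -0.149 0 0 0")

```text
t: 2.82
ee_pos: [497.1, -193.9, 71.8]
orientation: [-1.357, 0.946, -0.941]
ft_force: [0.4, 0.4, -0.5]
width: 53.3
```

Request:
servo_tool(moves="0 0 0 0 0 0; 0 0 0 0 0 0; 0 0 0 0 0 0; 0 0 0 0 0 0; 0 0 0 0 0 0", hand=255)

```text
t: 3.45
ee_pos: [497.0, -196.0, 73.0]
orientation: [-1.358, 0.945, -0.943]
ft_force: [-5.1, -3.9, 7.1]
width: 13.6
```

```bash
python3 look.py 2 wrist side; python3 bars.py side2 80
```

```text
3.5 [ 496.94835083 -195.93478763   73.00212819] az 20.336477997093787 q [-0.4   0.55  1.92 -0.    0.67 -0.75] [-5.9 -4.1  6.8]
red 153 [array([ 493.9, -197.2]), array([32.2, 49.7]), np.float64(2.1)] line 109.8 z 83.8
across 127 [array([565.7, -62.9]), array([13.5, 48.8]), np.float64(19.6)] line 109.8 z 83.1
n1 153 [array([465.4, -95.3]), array([14. , 49.7]), np.float64(64.2)] line 154.4 z 83.0
n2 107 [array([ 599.9, -163.4]), array([14.2, 51.5]), np.float64(61.5)] line 153.8 z 82.9
```

View pics/wrist2.png

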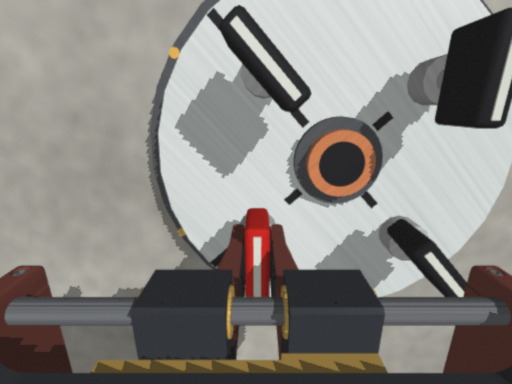

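Request:
servo_tool(moves="0 0 0 0 0 -6; 0 0 0 0 0 -13; 0 0 0 0 0 -20; 0 0 0 0 0 -27; 0 0 0 0 0 -34; 0 0 0 0 0 -40; 0 0 0 0 0 -45; 0 0 0 0 0 -47")

```text
t: 4.55
ee_pos: [499.3, -196.1, 73.1]
orientation: [-0.949, 1.542, -1.546]
ft_force: [3.4, -2.5, -0.8]
width: 14.0
```

Request:
servo_tool(moves="0 0 0 0 0 0; 0 0 0 0 0 0; 0 0 0 0 0 0")

```text
t: 4.92
ee_pos: [499.3, -196.1, 73.1]
orientation: [-0.951, 1.54, -1.544]
ft_force: [5.5, -3.7, -2.1]
width: 13.8
```

```bash
python3 look.py 3 wrist side; python3 bars.py side3 80
```

```text
4.975 [ 499.32257405 -196.08613723   73.04457845] az -26.63164283184488 q [-0.4   0.55  1.92  0.    0.67  0.07] [ 4.3 -2.9 -1.5]
red 122 [array([ 494. , -190.5]), array([47.4, 29.2]), np.float64(34.0)] line 2.0 z 84.3
across 129 [array([565.9, -62.9]), array([13.4, 50. ]), np.float64(19.8)] line 110.1 z 83.1
n1 150 [array([465.7, -95.6]), array([13.7, 49.3]), np.float64(64.5)] line 153.9 z 83.0
n2 106 [array([ 599.2, -163.1]), array([14.4, 48.6]), np.float64(62.1)] line 153.6 z 83.0
```

View pics/wrist3.png

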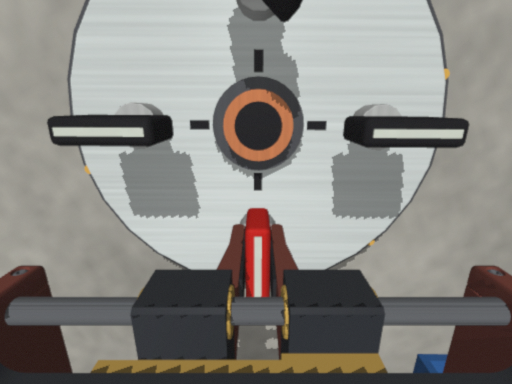

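Request:
servo_tool(moves="0 0 0 0 0 0; 0 0 0 0 0 0; 0 0 0 0 0 0; 0 0 0 0 0 0", hand=100)

```text
t: 5.52
ee_pos: [497.9, -195.3, 72.6]
orientation: [-0.952, 1.544, -1.543]
ft_force: [-0.5, 0.0, 0.5]
width: 50.4
```

Request:
servo_tool(moves="0 0 0.04 0 0 0; 0 0 0.09 0 0 0; 0 0 0.12 0 0 0; 0.02 0.04 0.13 0 0 10; 0.04 0.08 0.13 0 0 20; 0.06 0.12 0.13 0 0 30; 0.068 0.134 0.13 0 0 40; 0.068 0.134 0.13 0 0 47")

```text
t: 6.52
ee_pos: [566.5, -60.0, 202.5]
orientation: [-1.359, 0.939, -0.939]
ft_force: [-0.7, -0.1, 0.3]
width: 53.5
```

Request:
servo_tool(moves="0 0 0 0 0 0; 0 0 0 0 0 0")

```text
t: 6.78
ee_pos: [566.0, -61.6, 202.6]
orientation: [-1.355, 0.946, -0.946]
ft_force: [-0.6, -0.3, -0.1]
width: 53.4
```

```bash
python3 look.py 4 side scene wrist; for i in side scene wrist; do echo $i; python3 bars.py ${i}4 80; done
```

```text
6.875 [566.02768409 -61.76471416 202.6614387 ] az 20.19716672991308 q [-0.13  0.39  1.79  0.    0.97 -0.48] [-0.5 -0.4  0.3]
side
red 124 [array([ 498.1, -195.7]), array([49.3, 16.2]), np.float64(66.4)] line 64.4 z 82.8
across 125 [array([565.9, -63. ]), array([13.7, 48.8]), np.float64(19.3)] line 109.6 z 83.2
n1 150 [array([465.1, -96.1]), array([14.6, 48.5]), np.float64(61.7)] line 153.6 z 83.0
n2 105 [array([ 599.2, -163.3]), array([14.4, 49.9]), np.float64(60.9)] line 152.0 z 83.0
scene
red 219 [array([ 498.1, -197.3]), array([52. , 14.7]), np.float64(64.4)] line 64.8 z 85.2
across 304 [array([565.8, -63.4]), array([16. , 48.7]), np.float64(19.9)] line 110.5 z 85.1
n1 222 [array([464.9, -96.9]), array([15.3, 49.7]), np.float64(64.0)] line 151.8 z 85.2
n2 319 [array([ 598.7, -164.4]), array([16. , 49.2]), np.float64(61.9)] line 151.7 z 85.0
wrist
red 30 [array([ 505.5, -177.5]), array([9.5, 5.5]), np.float64(2.5)] line 1.9 z 82.4
across 637 [array([566.8, -65.2]), array([13.3, 49.3]), np.float64(19.7)] line 109.5 z 84.1
n1 676 [array([466.1, -98.1]), array([13.7, 49.1]), np.float64(62.5)] line 152.8 z 84.0
n2 446 [array([ 599. , -165.8]), array([13.7, 49. ]), np.float64(62.2)] line 155.7 z 83.9
```

View pics/wrist4.png

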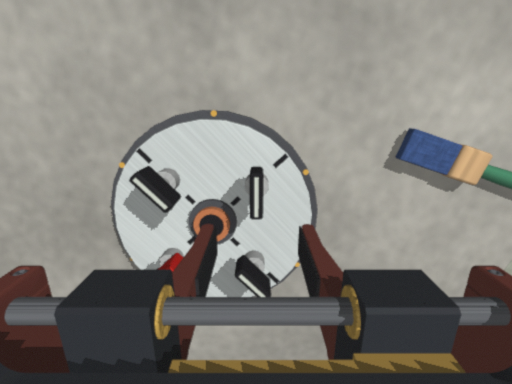

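Request:
servo_tool(moves="0 -0.001 -0.05 0 0 0; 0 -0.001 -0.09 0 0 0; 0 -0.001 -0.12 0 0 0; 0 -0.001 -0.13 0 0 0; 0 -0.001 -0.13 0 0 0")

```text
t: 7.55
ee_pos: [566.1, -62.6, 72.6]
orientation: [-1.356, 0.945, -0.944]
ft_force: [-0.4, 0.9, 0.0]
width: 53.0
```

Request:
servo_tool(moves="0 0 0 0 0 0; 0 0 0 0 0 0; 0 0 0 0 0 0; 0 0 0 0 0 0; 0 0 0 0 0 0", hand=255)

```text
t: 8.18
ee_pos: [565.2, -62.8, 72.9]
orientation: [-1.358, 0.946, -0.943]
ft_force: [-4.8, -2.3, 5.3]
width: 13.8
```

```bash
python3 look.py 5 wrist
```

```text
8.175 [565.16195834 -62.78488725  72.92364753] az 20.320031354489544 q [-0.13  0.59  1.84 -0.    0.71 -0.49] [-4.8 -2.3  5.3]
```

View pics/wrist5.png

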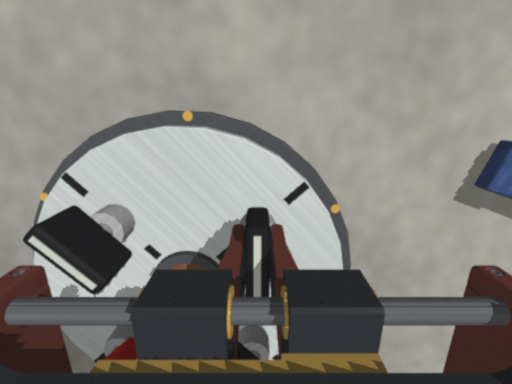

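The black bar is held between the fingers at (257, 250); turn it 47.5° clockwise.

Request:
servo_tool(moves="0 0 0 0 0 -6; 0 0 0 0 0 -13; 0 0 0 0 0 -20; 0 0 0 0 0 -27; 0 0 0 0 0 -34; 0 0 0 0 0 -40; 0 0 0 0 0 -45; 0 0 0 0 0 -47.5")

```text
t: 9.22
ee_pos: [567.1, -62.9, 73.0]
orientation: [-0.944, 1.549, -1.552]
ft_force: [2.9, -3.5, -1.9]
width: 13.5
```

Request:
servo_tool(moves="0 0 0 0 0 0; 0 0 0 0 0 0; 0 0 0 0 0 0")

```text
t: 9.6
ee_pos: [567.1, -62.9, 73.0]
orientation: [-0.945, 1.547, -1.55]
ft_force: [4.0, -3.9, -1.0]
width: 13.4
```

```bash
python3 look.py 6 wrist
```

```text
9.6 [567.12189036 -62.92267771  72.96393807] az -27.146369876635998 q [-0.13  0.59  1.84 -0.    0.71  0.34] [ 4.  -3.9 -1. ]
```

View pics/wrist6.png

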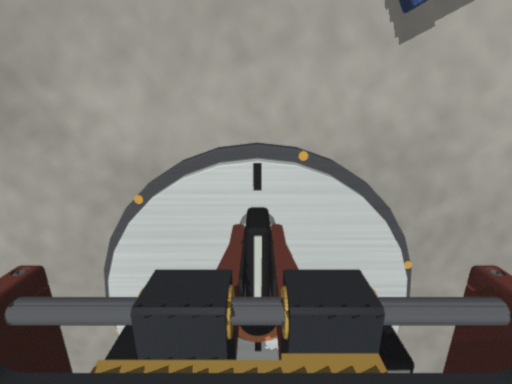

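The bar at (258, 250) lines up with the black line ends at (257, 177) and (258, 346). Release and rise.

Request:
servo_tool(moves="0 0 0 0 0 0; 0 0 0 0 0 0; 0 0 0 0 0 0; 0 0 0 0 0 0", hand=100)

```text
t: 10.15
ee_pos: [566.0, -62.4, 72.6]
orientation: [-0.947, 1.55, -1.549]
ft_force: [1.4, 0.7, 0.1]
width: 50.1
```

Request:
servo_tool(moves="0 0 0.04 0 0 0; 0 0 0.09 0 0 0; 0 0 0.14 0 0 0; -0.03 0 0.18 0 0 0; -0.06 0 0.2 0 0 0; -0.09 0 0.2 0 0 0; -0.1 0 0.2 0 0 0; -0.1 0 0.2 0 0 0")

```text
t: 11.15
ee_pos: [466.2, -62.5, 272.7]
orientation: [-0.946, 1.55, -1.55]
ft_force: [-0.0, 0.2, 0.1]
width: 53.7
```

```bash
python3 look.py 7 side scene wrist; for i in side scene wrist; do echo $i; python3 bars.py ${i}7 80; done
```

```text
11.25 [467.08258992 -62.54015008 272.58436994] az -27.189147650677633 q [-0.16  0.15  1.93  0.    1.06  0.32] [-0.6 -1.4  0.1]
side
red 118 [array([ 498.5, -196.5]), array([49.7, 14.8]), np.float64(65.7)] line 63.9 z 82.9
across 141 [array([566.3, -61.8]), array([48.9, 14.3]), np.float64(62.2)] line 61.4 z 83.0
n1 156 [array([465.7, -95.7]), array([14.4, 49.8]), np.float64(64.6)] line 153.7 z 83.0
n2 109 [array([ 599.1, -162.9]), array([14.4, 50.9]), np.float64(63.2)] line 153.5 z 82.9
scene
red 222 [array([ 497.9, -197.5]), array([50. , 14.1]), np.float64(64.8)] line 64.9 z 85.2
across 278 [array([566. , -63.7]), array([49.3, 15. ]), np.float64(62.2)] line 63.9 z 85.3
n1 225 [array([463.7, -96.2]), array([15.6, 52.1]), np.float64(61.6)] line 151.5 z 85.1
n2 315 [array([ 598.3, -164.8]), array([15.8, 49.9]), np.float64(62.6)] line 151.6 z 85.1
wrist
red 95 [array([ 505.6, -186.5]), array([20.9, 12. ]), np.float64(67.0)] line 84.1 z 83.8
across 483 [array([566.7, -65.6]), array([48.9, 14.3]), np.float64(62.5)] line 62.4 z 84.0
n1 413 [array([466.3, -98.8]), array([13.8, 49.2]), np.float64(62.6)] line 153.1 z 84.0
n2 390 [array([ 599.1, -166.1]), array([13. , 49.3]), np.float64(63.7)] line 153.3 z 84.0
```

View pics/wrist7.png

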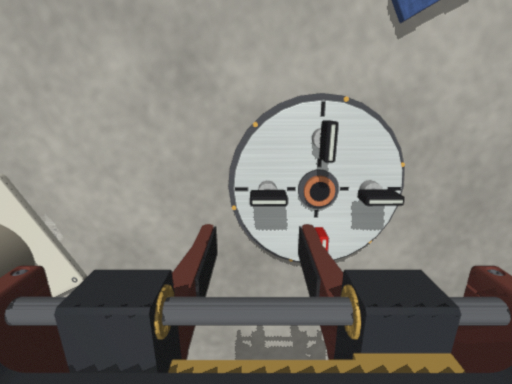

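Both bars stand within about 2° of the line direction (63°), and the arm is clear. Handing in.

```bash
python3 -c "
from workcell import ctrl
print(ctrl.close_job())"
```

```text
the job is handed in; nothing more can be done
None
```

I turned the red knob about 47° clockwise onto its line, then the black knob across from it by about 47.5°. After each turn I let go and lifted clear, and the job was handed in at about 11.3 s of the 38 s allowed.

- **Final angles:** the fixed cameras put the red bar at 64–65° and the across bar at 61–64°. The line direction, taken from the tight neighbours, is about 63°, so both are within about 2° against the 15° allowed.
- **Order:** the across knob was still at about 110°, roughly 47° loose, when the red one was done.
- **Forces:** contact was light. The wrist readings I took stayed under about 10 N, and the arm ended about 190 mm above the bars, touching nothing.
- **Disagreements:** the last wrist view of the red bar was partly hidden by a finger, so I discarded its 84° reading. The cameras also differed by 2–3 mm in position.

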